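# Hold a moulded cover flush on the tilted checking stage

## Robot

A 7-joint arm with a two-finger parallel gripper is mounted at the origin on the work surface. World frame = base frame: x ahead of the robot, y to its left, z up, the work surface at z = 0. Lengths are in m, angles in degrees, forces in N, time in s.
With the tool pointing down it reaches from about 0.425 to 0.875 m from the base axis. Payload 4.7 kg.
Tool frame: the origin (TCP) lies midway between the tips of the shut fingers; the grasp point (between the pads) lies 19 mm behind it (env.tcp_to_grasp is the distance from the TCP to the grasp point, in m); z points along the fingers, x is the direction in which the jaws open and shut, and the axes are right-handed (so a half turn about z gives the same grasp; the last joint's range is limited). The gripper opens to 87 mm and grips with 3 to 60 N. Pads are 19 mm wide; open, the fingers measure 117 mm over their backs; the gripper's body (75 mm by 190 mm) begins 51 mm behind the grasp point.
Start: joints at [72.714, 18.392, -4.016, 83.108, 1.295, 78.541, -3.26], TCP at [0.202, -0.618, 0.223] pointing down, gripper open.
Joint ranges: [-163.93, 163.93], [-17.29, 119.83], [-79.2, 71.16], [3.27, 140.29], [-89.18, 269.18], [5.43, 117.66], [-154.24, 154.24]. Speed limits (degrees/s): [147.25, 147.25, 180, 180, 180, 180, 180].

## Interface

Orientations are given as [roll, pitch, yaw] about the fixed x, y, z axes, in that order (R = Rz(yaw) Ry(pitch) Rx(roll)).
In Python, from cell import env, viewer gives the robot as it stands.
- The arm moves only by the shell command python3 -m pendant 'ROWS' [OPENING] [FORCE]. ROWS is JSON, a list of rows, each a list of 6 numbers: the shift along the tool's x, y, z each as a share of 0.1 m, from -1 to 1, then the turn, a rotation vector about the tool's x, y, z each as a share of 90 degrees, from -1 to 1. A call has exactly 8 rows; each row is the pose to reach, as a shift and turn from the pose commanded when the call began, along the tool's axes at that moment; what a row does not reach only later rows make up. A row lasts 1/8 s, in which the tool goes at most 62.5 mm and 10.7 degrees, less where a joint would pass 70% of its speed; a pose out of reach is approached as far as the arm can. A call with a number of a shift or a turn outside -1 to 1 is refused whole. A call with a gripper value outside its range is refused whole. OPENING is the finger opening in mm, from 0 to 87, set as the call begins (- or left out, the last holds). The fingers move at their own pace and stop on an object; FORCE is the grip in N (left out, the last holds). Time passes only in rows, so rows that repeat a pose let the fingers close, or fill a call up. It gives the time, the measured TCP pose, the force and the opening at its end, in the units of the state.
- env.get_obs(): the state, without advancing time (a new reading comes with each control period).
- viewer.read_camera(name): name is "scene" or "top" or "wrist"; returns a dict with "frame" (384x512x3 uint8, red, green, blue), "fx", "fy", "cx", "cy" (pixels), "view" (4x4, takes a point from world to camera coordinates); the wrist camera has in their place "hand_eye" (4x4, takes a point from camera to tool coordinates, whose origin is the TCP and whose axes are the tool frame's). Camera axes: x right, y down, z forward; pixel columns grow to the right and rows downward; lengths in m; the calibration is good to about 2 mm. A picture is of the moment at which its call begins: read the wrist's pose just before it. There is no depth.
- env.sign_off(): hands the job in, once; it reports no verdict.
The state is a dict: "time_s": time; "qpos": joint angles; "joint_velocities": joint speeds; "effort": joint torques, N m; "tool_pos": TCP position; "tool_rot": TCP orientation; "force": force on the tool from outside, world axes, zero at the start; "wrist_torque": the same for the moment, N m; "grip_width": finger opening in m.
Only numpy, scipy, OpenCV 4.12 (cv2) and the standard library are available. Lean on these libraries where they do the work, as an engineer would, in place of code of your own. Each camera call takes 0.05 s, during which the arm holds its last target.

## Task

Pick up the rectangular moulded cover by its fin, tilt it to match the sloped face of the checking fixture, and hold it there flat side down: flush, centred and square, long side running up the slope. Push it down so that the sprung face gives part of the way without bottoming out, and finish like that, still gripping the cover and pushing, not letting go. Leave the round cap and the screwdriver alone.

Things in the scene. Friction and masses are not known exactly. Their poses are not given: they have to be found in the camera images.
- cover: Rectangular grey moulded cover: flat plate 96 x 64 x 6 mm, 50 to 100 g, with one upright finger fin in the middle of its upper side (fin 50 mm long along x, 14 mm thick along y, top 44 mm above the underside) and four tiny 4 mm high bosses near the plate's corners. Starts lying on the bench, fin up. Origin: centre of the flat underside; x along the 96 mm side and the fin, y along the 64 mm side, z up through the fin. Half a turn about z looks and counts the same.
- stage_face (a point): Centre of the upper surface of the checking fixture's stage, a bare aluminium plate 120 x 90 x 8 mm, about 120 mm above the bench. x runs up the slope along the 120 mm side, y is level along the 90 mm side, z is the face's outward normal. The face slopes down towards the robot side by 0.2 to 0.6 rad, different each time and clamped there. The point moves with the plate as it is pressed in.
- stage (a joint): How far the stage plate is pressed in along its normal, against springs, in m: 0 free, 0.016 bottomed out. About 3 N of spring preload, less the plate's own weight of 1.5 N, then 0.6 N per mm: about 6 N at half travel. The plate only slides along its normal; it does not tip.
- fixture: Checking fixture, fixed to the bench: dark steel base 170 x 150 x 20 mm with two upright cheeks (60 mm wide, 8 mm thick, to 103 mm high, at y = +-64 mm, clamp knobs out to y = +-80 mm) that carry the tilting cradle below the stage. Origin: centre of the base's underside; x points away from the robot, towards the higher end of the slope; z up. A fixed blue tote, 120 mm high, stands further to the robot's left (beyond world y = 0.42).
- cap: Bystander: round grey moulded cap, disc of 60 mm diameter, 7 mm thick, with an 18 mm stem to 36 mm height. Lies loose on the bench. Origin: centre of its underside, z up.
- screwdriver: Bystander: a screwdriver with a black handle, about 200 mm long and 26 mm thick, lying loose along its own x on the bench beyond the work. Origin: under its middle.
Things that resemble listed ones, but are neither listed nor needed, are in the scene too. Leave any blue or brown look-alike of the cover alone.

How it is judged (in metres and radians):
On the way:
1. the cover is gripped and lifted clear of the bench (height (world z) of cover above 0.05 m and contact force between the fingers and cover above 1 N and contact force between cover and fixture below 0.01 N), for 0.2 s.
At the end, for the whole second after the job is handed in: Cover flat side down on the stage: flush within 0.045 rad and 2.5 mm, centred within 12 mm each way, square within 0.12 rad; stage pressed in 3 to 14.5 mm and pushing the cover with over 2.5 N; fingers still gripping it with over 2 N; cover at rest (under 10 mm/s) (angle between the z axis of cover and the z axis of stage_face, either way round below 0.045 rad and angle between the x axis of cover and the x axis of stage_face, either way round below 0.12 rad and z of cover in the frame of stage_face between -0.003 and 0.0025 m and x of cover in the frame of stage_face between -0.012 and 0.012 m and y of cover in the frame of stage_face between -0.012 and 0.012 m and value of joint stage between 0.003 and 0.0145 m and contact force between the fingers and cover above 2 N and contact force between cover and fixture above 2.5 N and linear speed of cover below 0.01 m/s); the arm keeps its last pose, push and grip.
It fails at once if the round cap is moved more than 30 mm (distance of cap from where it was at the start of the episode above 0.03 m).
It fails at once if the screwdriver is moved more than 30 mm (distance of screwdriver from where it was at the start of the episode above 0.03 m).
It also fails if it takes over 42 s, if anything falls off the work surface, if the arm or the gripper's body presses on something with over 40 N, if the wrist force passes 120 N, or if a joint passes its speed limit or range.

## Working session

There is one attempt and no reset: what is moved stays moved. The work goes in short steps, Python scripts to look and compute and a shell command to move; the robot and the scene stay as the last step left them, time stands still between calls to the robot, and variables do not carry over. Pictures are saved under pics/ and viewed, and the job is handed in when it is done.

```bash
ls; mkdir -p pics; python3 - <<'E'
from cell import env, viewer
import cv2
o=env.get_obs(); print({k:o[k] for k in('time_s','tool_pos','tool_rot','grip_width','force')}, env.tcp_to_grasp)
for n in ('scene','top'):
    c=viewer.read_camera(n); cv2.imwrite(f'pics/{n}0.png',c['frame'][:,:,::-1]); print(n,c['fx'],c['fy'],c['cx'],c['cy'],c['view'].round(4).tolist())
E
```

```text
pics
{'time_s': 0.0, 'tool_pos': array([ 0.20165898, -0.61732991,  0.22143914]), 'tool_rot': array([ 1.79993983e+02,  1.11858463e-01, -7.19028242e+01]), 'grip_width': 0.08696583067579537, 'force': array([ 0.02010222, -0.38771946,  0.06544686])} 0.0187
scene 470.2127075234761 470.2127075234761 252.23979006957194 196.7318423662218 [[-0.6686, 0.7436, -0.0009, 0.4602], [0.5043, 0.4524, -0.7355, -0.2272], [-0.5465, -0.4923, -0.6775, 1.4733], [0.0, 0.0, 0.0, 1.0]]
top 461.7963032795356 461.7963032795356 253.56918043412617 185.963716010767 [[-0.0049, -1.0, -0.0028, -0.0588], [-0.9911, 0.0052, -0.1332, 0.6363], [0.1332, 0.0022, -0.9911, 1.1901], [0.0, 0.0, 0.0, 1.0]]
```

View pics/scene0.png

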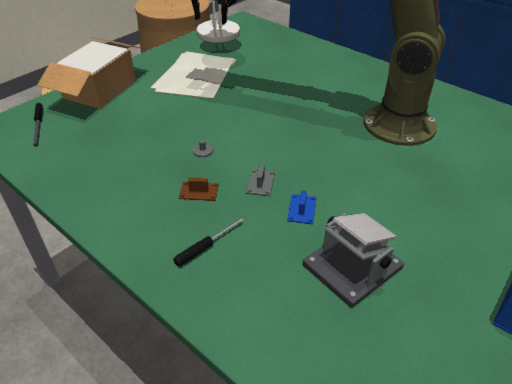

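View pics/top0.png

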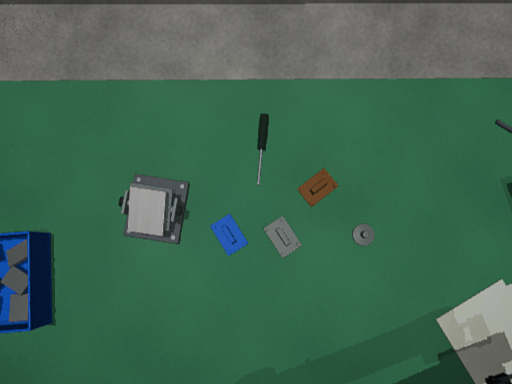

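The scene shows three cover-shaped parts: grey at top (283,237) / scene (261,182), blue at top (229,235) and brown at top (318,187). The grey one fits the description. The round cap is at top (363,235), the screwdriver at (262,145) and the fixture at (155,210). I'll confirm in enlarged crops.

```bash
python3 - <<'E'
import cv2
t=cv2.imread('pics/top0.png'); s=cv2.imread('pics/scene0.png')
cv2.imwrite('pics/t_cov.png',cv2.resize(t[205:270,245:325],None,fx=9,fy=9,interpolation=cv2.INTER_CUBIC))
cv2.imwrite('pics/t_fix.png',cv2.resize(t[165:255,110:200],None,fx=6.6,fy=6.6,interpolation=cv2.INTER_CUBIC))
cv2.imwrite('pics/s_fix.png',cv2.resize(s[195:300,295:410],None,fx=5.5,fy=5.5,interpolation=cv2.INTER_CUBIC))
E
```

```text
(no output)
```

View pics/t_cov.png

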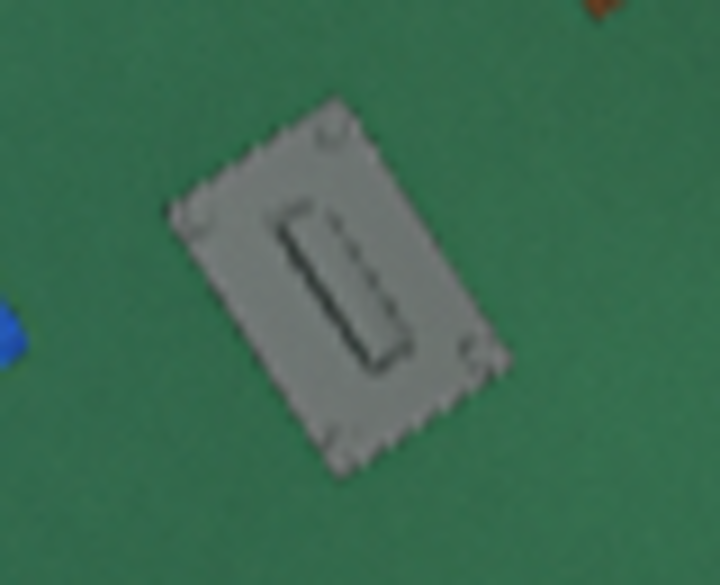

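View pics/t_fix.png

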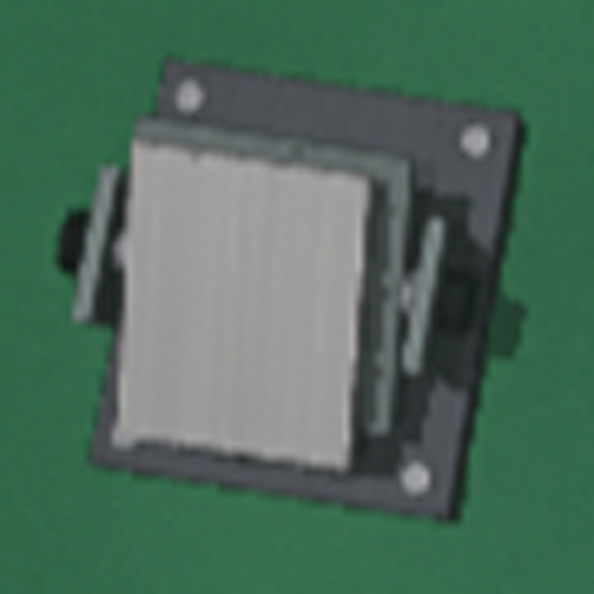

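View pics/s_fix.png

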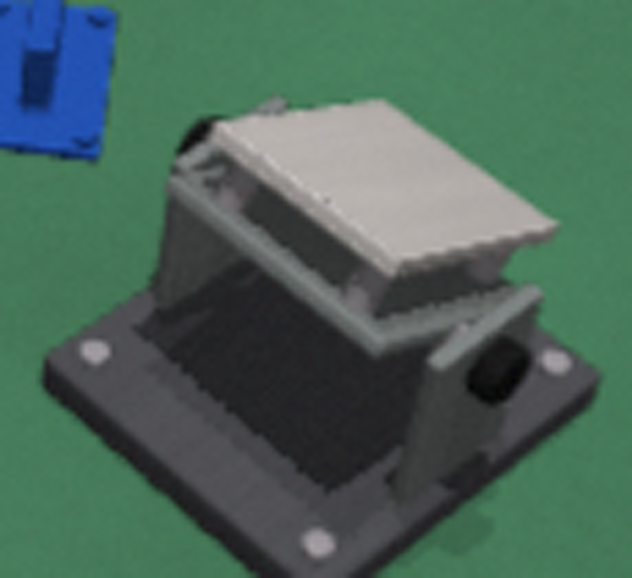

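The enlarged crop confirms it: the grey plate with fin and bosses has corners at crop (340,97), (512,358), (342,478) and (168,212). The stage's top-face corners are clear in both views, so I'll solve for both poses.

```bash
cat > h.py <<'E'
import numpy as np
from scipy.optimize import least_squares
from scipy.spatial.transform import Rotation as Rn
K={'scene':(470.2127,252.2398,196.7318),'top':(461.7963,253.5692,185.9637)}
V={'scene':np.array([[-0.6686,0.7436,-0.0009,0.4602],[0.5043,0.4524,-0.7355,-0.2272],[-0.5465,-0.4923,-0.6775,1.4733]]),
'top':np.array([[-0.0049,-1.0,-0.0028,-0.0588],[-0.9911,0.0052,-0.1332,0.6363],[0.1332,0.0022,-0.9911,1.1901]])}
def proj(n,P):
    f,cx,cy=K[n]; P=np.atleast_2d(P); q=P@V[n][:,:3].T+V[n][:,3]
    return np.c_[f*q[:,0]/q[:,2]+cx,f*q[:,1]/q[:,2]+cy]
def ray(n,px,z):
    f,cx,cy=K[n];R=V[n][:,:3];t=V[n][:,3];C=-np.linalg.inv(R)@t
    d=np.linalg.inv(R)@np.array([(px[0]-cx)/f,(px[1]-cy)/f,1]);return C+d*(z-C[2])/d[2]
def stageR(yaw,s): return Rn.from_euler('z',yaw)*Rn.from_euler('y',-s)
E
python3 - <<'E'
from h import *
A=np.array
t=A([(135,143),(370,180),(350,470),(119,436)])/6.6+A([110,165])
s=A([(215,125),(380,100),(557,225),(395,268)])/5.5+A([295,195])
c=A([[60,45,0],[60,-45,0],[-60,-45,0],[-60,45,0]])/1e3
def model(p): return stageR(p[3],p[4]).apply(c)+p[:3]
def f(p):
    P=model(p); return np.r_[(proj('top',P)-t).ravel(),(proj('scene',P[[1,2,3,0]])-s).ravel()]
r=least_squares(f,[.6,.15,.12,-.1,.4]); print('stage',r.x.round(4),r.fun.round(1))
g=A([(340,97),(512,358),(342,478),(168,212)])/9+A([245,205])
P=A([ray('top',x,.006) for x in g]);print(P.round(4),P.mean(0))
for i in range(4):
    d=P[(i+1)%4]-P[i]; print(np.linalg.norm(d),np.degrees(np.arctan2(d[1],d[0])))
fin=A([(275,218),(312,205),(412,350),(378,375)])/9+A([245,205]);F=A([ray('top',x,.044) for x in fin]);print(F.mean(0))
E
```

```text
stage [ 0.5617  0.2051  0.1154 -0.156   0.4595] [-0.6  0.3 -0.1  0.1 -0.5  0.4 -0.4  0.2 -0.9  0.2 -0.3 -0.  -0.2  0.2
 -0.1 -0.4]
[[ 0.5585 -0.1411  0.006 ]
 [ 0.4799 -0.1917  0.006 ]
 [ 0.4445 -0.1402  0.006 ]
 [ 0.5241 -0.0888  0.006 ]] [ 0.50174239 -0.14046682  0.006     ]
0.09349229397969523 -147.24895716844202
0.06246515997801354 124.46809587196539
0.09471592243985667 32.87835142110683
0.06265092080129935 -56.656064812819544
[ 0.5004753  -0.13929367  0.044     ]
```

```bash
cat >> h.py <<'E'
def togo(pos,R,obs=None):
    "shift/turn shares from current measured pose to target (pos, scipy R) in tool axes"
    from cell import env
    o=obs or env.get_obs(); R0=Rn.from_euler('xyz',o['tool_rot'],degrees=True)
    sh=R0.inv().apply(np.array(pos)-o['tool_pos'])/.1; tu=np.degrees((R0.inv()*R).as_rotvec())/90
    print('t',round(o['time_s'],2),'shift',sh.round(3),'turn',tu.round(4),'force',np.round(o['force'],2),'w',round(o['grip_width'],4)); return sh,tu
def down(yaw): return Rn.from_euler('xyz',[180,0,yaw],degrees=True)
E
python3 - <<'E'
from h import *
togo([.501,-.140,.2],down(-56.9))
E
```

```text
t 0.1 shift [-3.608 -4.328  0.222] turn [-1.000e-04  1.100e-03 -1.667e-01] force [-0.24  0.2   0.56] w 0.0875
```

```bash
for i in 1; do python3 -m pendant '[[-0.1,-0.12,0,0,0,0],[-0.2,-0.25,0,0,0,0],[-0.31,-0.37,0,0,0,0],[-0.41,-0.49,0,0,0,0],[-0.52,-0.62,0,0,0,0],[-0.62,-0.75,0,0,0,0],[-0.72,-0.87,0,0,0,0],[-0.83,-1,0,0,0,0]]' 60 20; done
python3 -m pendant '[[-0.1,-0.12,0,0,0,0],[-0.2,-0.25,0,0,0,0],[-0.31,-0.37,0,0,0,0],[-0.41,-0.49,0,0,0,0],[-0.52,-0.62,0,0,0,0],[-0.62,-0.75,0,0,0,0],[-0.72,-0.87,0,0,0,0],[-0.83,-1,0,0,0,0]]'
python3 -m pendant '[[-0.1,-0.12,0,0,0,0],[-0.2,-0.25,0,0,0,0],[-0.31,-0.37,0,0,0,0],[-0.41,-0.49,0,0,0,0],[-0.52,-0.62,0,0,0,0],[-0.62,-0.75,0,0,0,0],[-0.72,-0.87,0,0,0,0],[-0.83,-1,0,0,0,0]]'
python3 -c "
from h import *
togo([.501,-.140,.2],down(-56.9))"
```

```text
time_s: 1.1
tool_pos: [0.2716, -0.5071, 0.2225]
tool_rot: [180.0, -0.0, -71.9]
force: [-0.2, -0.2, 0.4]
grip_width: 0.0602
time_s: 2.1
tool_pos: [0.3409, -0.3971, 0.2226]
tool_rot: [180.0, -0.0, -71.9]
force: [0.3, -0.6, -0.2]
grip_width: 0.06
time_s: 3.1
tool_pos: [0.4102, -0.2872, 0.2226]
tool_rot: [180.0, -0.0, -71.9]
force: [-1.0, -0.2, 1.2]
grip_width: 0.0601
t 3.1 shift [-1.117 -1.32   0.225] turn [ 0.000e+00 -1.000e-04 -1.668e-01] force [-1.   -0.21  1.18] w 0.0601
```

```bash
python3 -m pendant '[[-0.12,-0.15,0,0,0,-0.03],[-0.25,-0.3,0,0,0,-0.06],[-0.4,-0.45,0,0,0,-0.09],[-0.55,-0.6,0,0,0,-0.12],[-0.7,-0.75,0,0,0,-0.14],[-0.82,-0.87,0,0,0,-0.167],[-0.93,-0.95,0,0,0,-0.167],[-1,-1,0,0,0,-0.167]]'
python3 - <<'E'
from h import *
from cell import env,viewer
import cv2
o=env.get_obs(); c=viewer.read_camera('wrist'); cv2.imwrite('pics/w1.png',c['frame'][:,:,::-1])
np.savez('w1.npz',he=c['hand_eye'],k=[c['fx'],c['fy'],c['cx'],c['cy']],p=o['tool_pos'],r=o['tool_rot'])
print(c['fx'],c['hand_eye'].round(4),o['tool_pos'],o['tool_rot'])
togo([.501,-.140,.2],down(-56.9))
E
```

```text
time_s: 4.1
tool_pos: [0.4739, -0.1612, 0.2225]
tool_rot: [180.0, -0.0, -56.9]
force: [-0.1, -0.9, -0.4]
grip_width: 0.0601
318.3326933893301 [[ 1.000e+00 -8.000e-04  6.000e-04 -1.000e-04]
 [ 6.000e-04  9.678e-01  2.518e-01 -7.000e-02]
 [-8.000e-04 -2.518e-01  9.678e-01 -1.623e-01]
 [ 0.000e+00  0.000e+00  0.000e+00  1.000e+00]] [ 0.47385832 -0.16116259  0.22251531] [ 1.79988739e+02 -7.49317482e-04 -5.68620617e+01]
t 4.15 shift [-0.021 -0.335  0.226] turn [-0.0002  0.0002  0.0011] force [0.01 1.49 0.54] w 0.0602
```

View pics/w1.png

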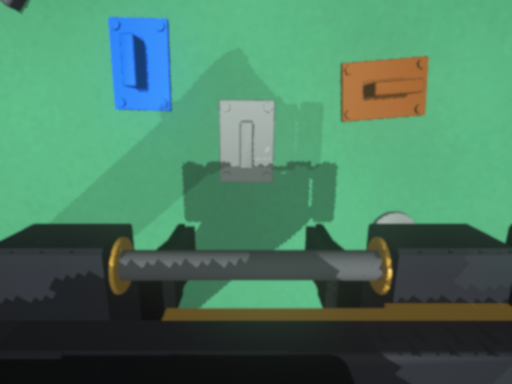

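The wrist view shows the grey cover at about (247,141), with blue at (140,64) and brown at (385,89). I'll enlarge the grey one.

```bash
python3 - <<'E'
import cv2
t=cv2.imread('pics/w1.png')
cv2.imwrite('pics/w1c.png',cv2.resize(t[90:190,205:290],None,fx=6,fy=6,interpolation=cv2.INTER_CUBIC))
E
```

```text
(no output)
```

View pics/w1c.png

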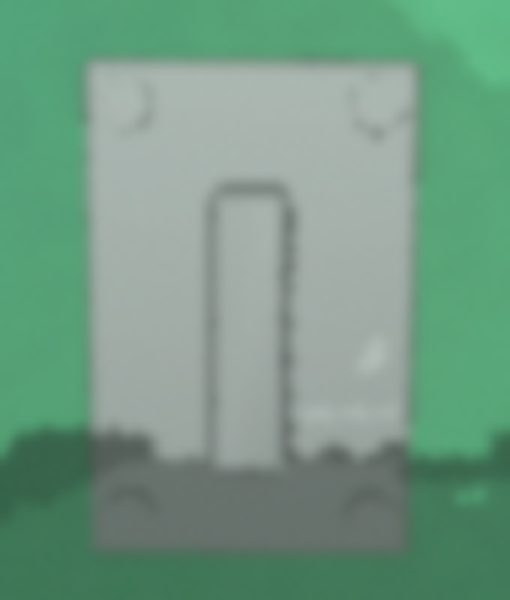

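```bash
cat >> h.py <<'E'
def wray(f,px,z):
    d=np.load(f); fx,fy,cx,cy=d['k']; he=d['he']; R=Rn.from_euler('xyz',d['r'],degrees=True)
    C=R.apply(he[:3,3])+d['p']; v=R.apply(he[:3,:3]@np.array([(px[0]-cx)/fx,(px[1]-cy)/fy,1]))
    return C+v*(z-C[2])/v[2]
E
python3 - <<'E'
from h import *
A=np.array
g=A([(87,63),(416,63),(407,550),(93,550)])/6+A([205,90])
for zb in (.006,0):
    P=A([wray('w1.npz',x,z) for x,z in zip(g,[.006,.006,zb,zb])]);print(P.mean(0))
    for i in range(4):
        d=P[(i+1)%4]-P[i]; print(np.linalg.norm(d).round(4),np.degrees(np.arctan2(d[1],d[0])).round(2))
E
```

```text
[ 0.50262301 -0.13825936  0.006     ]
0.0625 -56.9
0.0946 -146.89
0.0636 123.09
0.0946 32.46
[ 0.5020722  -0.13858473  0.003     ]
0.0625 -56.9
0.096 -146.62
0.0646 123.09
0.096 32.14
```

```bash
python3 -c "
from h import *
togo([.502,-.139,.014],down(-56.9))"
python3 -m pendant '[[0,-0.1,0.12,0,0,0],[-0.01,-0.2,0.25,0,0,0],[-0.02,-0.3,0.37,0,0,0],[-0.025,-0.35,0.5,0,0,0],[-0.025,-0.35,0.62,0,0,0],[-0.025,-0.35,0.75,0,0,0],[-0.025,-0.35,0.88,0,0,0],[-0.025,-0.35,1,0,0,0]]' 44 20
python3 -c "
from h import *
togo([.502,-.139,.014],down(-56.9))"
```

```text
t 4.15 shift [-0.024 -0.348  2.086] turn [-0.0002  0.0002  0.0011] force [0.01 1.49 0.54] w 0.0602
time_s: 5.15
tool_pos: [0.5014, -0.1409, 0.1217]
tool_rot: [180.0, -0.0, -56.9]
force: [-0.3, -0.2, -0.3]
grip_width: 0.044
t 5.15 shift [-0.013 -0.016  1.077] turn [ 0.0002 -0.     -0.    ] force [-0.34 -0.2  -0.26] w 0.044
```

```bash
python3 -m pendant '[[-0.01,-0.01,0.15,0,0,0],[-0.01,-0.01,0.3,0,0,0],[-0.01,-0.01,0.45,0,0,0],[-0.01,-0.01,0.6,0,0,0],[-0.01,-0.01,0.75,0,0,0],[-0.01,-0.01,0.88,0,0,0],[-0.01,-0.01,0.98,0,0,0],[-0.01,-0.01,1,0,0,0]]'
python3 - <<'E'
from h import *
from cell import env,viewer
import cv2
o=env.get_obs(); c=viewer.read_camera('wrist'); cv2.imwrite('pics/w2.png',c['frame'][:,:,::-1])
togo([.502,-.139,.014],down(-56.9))
E
```

```text
time_s: 6.15
tool_pos: [0.5015, -0.1391, 0.0217]
tool_rot: [180.0, 0.1, -56.9]
force: [0.0, -1.0, -1.0]
grip_width: 0.0439
t 6.2 shift [-0.    -0.003  0.08 ] turn [0.0002 0.0003 0.0003] force [-0.41 -0.24  0.66] w 0.0438
```

View pics/w2.png

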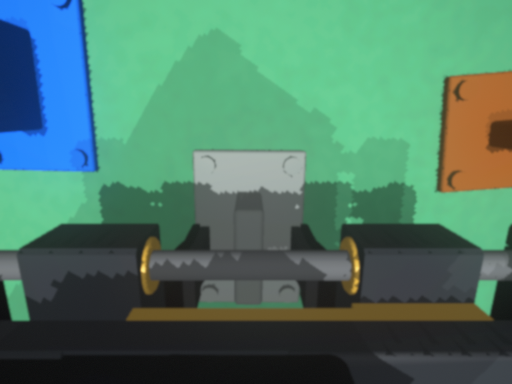

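The jaws straddle the fin (fin column about 248), and the plate runs from row 152 to row 305. The fingers are clear, so I'll go down the last 8 mm and close.

```bash
python3 -m pendant '[[0,0,0.04,0,0,0],[0,0,0.08,0,0,0],[0,0,0.08,0,0,0],[0,0,0.08,0,0,0],[0,0,0.08,0,0,0],[0,0,0.08,0,0,0],[0,0,0.08,0,0,0],[0,0,0.08,0,0,0]]'
python3 -m pendant '[[0,0,0,0,0,0],[0,0,0,0,0,0],[0,0,0,0,0,0],[0,0,0,0,0,0],[0,0,0,0,0,0],[0,0,0,0,0,0],[0,0,0,0,0,0],[0,0,0,0,0,0]]' 0 30
python3 -m pendant '[[0,0,-0.1,0,0,0],[0,0,-0.25,0,0,0],[0,0,-0.4,0,0,0],[0,0,-0.55,0,0,0],[0,0,-0.7,0,0,0],[0,0,-0.85,0,0,0],[0,0,-0.95,0,0,0],[0,0,-1,0,0,0]]'
python3 - <<'E'
from h import *
from cell import env,viewer
import cv2
o=env.get_obs(); c=viewer.read_camera('wrist'); cv2.imwrite('pics/w3.png',c['frame'][:,:,::-1])
np.savez('w3.npz',he=c['hand_eye'],k=[c['fx'],c['fy'],c['cx'],c['cy']],p=o['tool_pos'],r=o['tool_rot'])
print(o['tool_pos'],o['force'])
E
```

```text
time_s: 7.2
tool_pos: [0.5019, -0.1394, 0.0145]
tool_rot: [180.0, -0.0, -56.9]
force: [-0.1, 1.3, 0.0]
grip_width: 0.0438
time_s: 8.2
tool_pos: [0.5019, -0.1393, 0.0145]
tool_rot: [180.0, -0.0, -56.9]
force: [-0.6, -0.3, 0.5]
grip_width: 0.0136
time_s: 9.2
tool_pos: [0.5021, -0.1394, 0.1153]
tool_rot: [-180.0, -0.0, -56.9]
force: [0.4, -0.2, -1.2]
grip_width: 0.0138
[ 0.50212277 -0.13939308  0.11525713] [ 0.39250771 -0.20365848 -1.24029989]
```

View pics/w3.png

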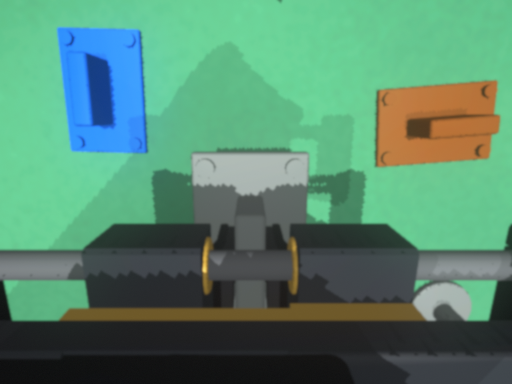

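```bash
python3 - <<'E'
import cv2
t=cv2.imread('pics/w3.png')
cv2.imwrite('pics/w3c.png',cv2.resize(t[140:240,180:320],None,fx=5,fy=5,interpolation=cv2.INTER_CUBIC))
E
```

```text
(no output)
```

View pics/w3c.png

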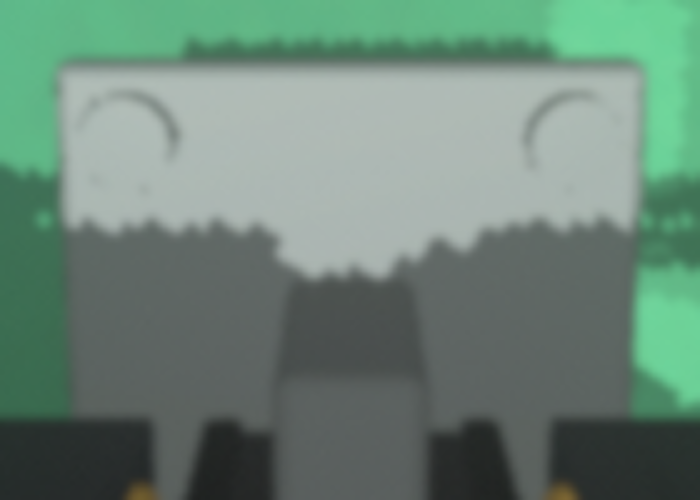

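The cover is held square, its far edge at row 152.6 (cols 191.6–308.6) and the fin between the pads. Next I'll compute where it sits in the tool, and the move to a viewing pose short of the fixture.

```bash
python3 - <<'E'
from h import *
d=np.load('w3.npz'); fx,fy,cx,cy=d['k'];he=d['he']
def tp(px,z):
    v=he[:3,:3]@np.array([(px[0]-cx)/fx,(px[1]-cy)/fy,1]);C=he[:3,3];return (C+v*(z-C[2])/v[2]).round(4)
print(tp((191.6,152.6),.0085),tp((308.6,152.6),.0085),tp((235.2,215.5),-.0295),tp((265,215.5),-.0295))
togo([.46,.22,.25],down(-98.9))
E
```

```text
[-0.0312 -0.0496  0.0085] [ 0.0315 -0.0495  0.0085] [-0.0065 -0.0266 -0.0295] [ 0.0066 -0.0266 -0.0295]
t 9.25 shift [-3.24  -1.61  -1.347] turn [-5.000e-04 -4.000e-04  4.669e-01] force [ 0.13 -0.54 -0.71] w 0.0137
```

```bash
python3 -m pendant '[[-0.1,-0.03,-0.12,0,0,0],[-0.22,-0.08,-0.25,0,0,0],[-0.35,-0.14,-0.37,0,0,0],[-0.48,-0.2,-0.5,0,0,0],[-0.61,-0.26,-0.62,0,0,0],[-0.74,-0.32,-0.75,0,0,0],[-0.87,-0.38,-0.88,0,0,0],[-1,-0.45,-1,0,0,0]]'
python3 -m pendant '[[-0.12,-0.05,-0.04,0,0,0],[-0.25,-0.1,-0.08,0,0,0],[-0.37,-0.17,-0.12,0,0,0],[-0.5,-0.25,-0.16,0,0,0],[-0.62,-0.31,-0.2,0,0,0],[-0.75,-0.37,-0.25,0,0,0],[-0.87,-0.44,-0.3,0,0,0],[-1,-0.5,-0.35,0,0,0]]'
python3 -m pendant '[[-0.12,-0.06,0,0,0,0.05],[-0.25,-0.12,0,0,0,0.11],[-0.37,-0.18,0,0,0,0.17],[-0.5,-0.25,0,0,0,0.23],[-0.62,-0.31,0,0,0,0.29],[-0.75,-0.37,0,0,0,0.35],[-0.87,-0.44,0,0,0,0.41],[-1,-0.5,0,0,0,0.467]]'
python3 - <<'E'
from h import *
togo([.46,.22,.25],down(-98.9))
E
```

```text
time_s: 10.25
tool_pos: [0.4849, -0.0301, 0.2155]
tool_rot: [-180.0, -0.0, -56.9]
force: [-0.6, 0.0, -0.9]
grip_width: 0.0138
time_s: 11.25
tool_pos: [0.4722, 0.081, 0.2499]
tool_rot: [-180.0, -0.0, -56.9]
force: [0.2, 1.2, -1.1]
grip_width: 0.0136
time_s: 12.25
tool_pos: [0.4593, 0.1921, 0.2498]
tool_rot: [-180.0, 0.0, -99.1]
force: [-0.0, -0.1, -1.0]
grip_width: 0.014
t 12.25 shift [-0.277  0.037 -0.002] turn [-0.0001  0.     -0.0021] force [-0.02 -0.14 -1.04] w 0.014
```

```bash
python3 -m pendant '[[-0.06,0,0,0,0,0],[-0.12,0,0,0,0,0],[-0.18,0,0,0,0,0],[-0.23,0,0,0,0,0],[-0.26,0,0,0,0,0],[-0.28,0,0,0,0,0],[-0.28,0,0,0,0,0],[-0.28,0,0,0,0,0]]'
python3 - <<'E'
from h import *
from cell import env,viewer
import cv2
o=env.get_obs(); c=viewer.read_camera('wrist'); cv2.imwrite('pics/w4.png',cv2.resize(c['frame'][:240,:,::-1],None,fx=1.56,fy=1.56,interpolation=cv2.INTER_CUBIC))
cv2.imwrite('pics/w4raw.png',c['frame'][:,:,::-1])
np.savez('w4.npz',he=c['hand_eye'],k=[c['fx'],c['fy'],c['cx'],c['cy']],p=o['tool_pos'],r=o['tool_rot'])
print(o['tool_pos'],o['tool_rot'],o['qpos'])
E
```

```text
time_s: 13.25
tool_pos: [0.4638, 0.2187, 0.2495]
tool_rot: [180.0, -0.0, -98.9]
force: [-0.5, 0.8, -1.2]
grip_width: 0.0138
[0.46376178 0.2186811  0.24949829] [ 1.79999449e+02 -1.14607184e-02 -9.89158000e+01] [  21.67699369    3.86679867  -51.48615126   98.55800382    3.08957174
   79.0550332  -129.24887224]
```

View pics/w4raw.png

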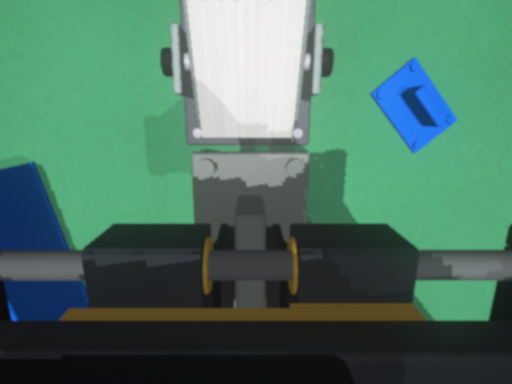

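The stage fills cols 187–312 at the top of the picture, with its upper edge cut off. I'll raise the tool a little for a full view.

```bash
python3 -m pendant '[[0.02,0,-0.15,0,0,0],[0.02,0,-0.3,0,0,0],[0.02,0,-0.45,0,0,0],[0.02,0,-0.6,0,0,0],[0.02,0,-0.7,0,0,0],[0.02,0,-0.8,0,0,0],[0.02,0,-0.8,0,0,0],[0.02,0,-0.8,0,0,0]]'
python3 - <<'E'
from h import *
from cell import env,viewer
import cv2
o=env.get_obs(); c=viewer.read_camera('wrist'); cv2.imwrite('pics/w5.png',cv2.resize(c['frame'][:150,170:330,::-1],None,fx=4,fy=4,interpolation=cv2.INTER_CUBIC))
cv2.imwrite('pics/w5raw.png',c['frame'][:,:,::-1])
np.savez('w5.npz',he=c['hand_eye'],k=[c['fx'],c['fy'],c['cx'],c['cy']],p=o['tool_pos'],r=o['tool_rot'])
print(o['tool_pos'],o['tool_rot'],o['qpos'])
E
```

```text
time_s: 14.3
tool_pos: [0.4632, 0.2168, 0.3291]
tool_rot: [180.0, -0.0, -98.9]
force: [0.1, 0.2, -1.1]
grip_width: 0.0137
[0.46324491 0.21675509 0.32905755] [ 1.79956846e+02 -2.34462653e-02 -9.89036316e+01] [  22.34813291    1.97125296  -51.10634796   90.88396308    1.52733865
   87.92728006 -127.70182875]
```

View pics/w5.png

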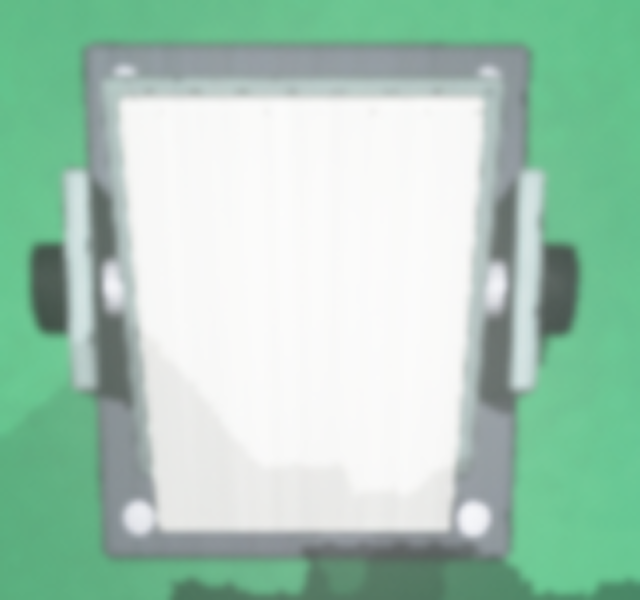

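Stage face corners in this crop are (117,97), (486,97), (452,531) and (158,531). I'll refit with all three cameras.

```bash
python3 - <<'E'
from h import *
A=np.array
t=A([(135,143),(370,180),(350,470),(119,436)])/6.6+A([110,165])
s=A([(215,125),(380,100),(557,225),(395,268)])/5.5+A([295,195])
w=A([(117,97),(486,97),(452,531),(158,531)])/4+A([170,0])
t-=.4;s-=.4;w-=.4   # resize centre offset approx
c=A([[60,45,0],[60,-45,0],[-60,-45,0],[-60,45,0]])/1e3
d=np.load('w5.npz'); fx,fy,cx,cy=d['k'];he=d['he'];R=Rn.from_euler('xyz',d['r'],degrees=True)
def pw(P):
    q=R.inv().apply(P-d['p']); q=(q-he[:3,3])@he[:3,:3]; return np.c_[fx*q[:,0]/q[:,2]+cx,fy*q[:,1]/q[:,2]+cy]
def model(p): return stageR(p[3],p[4]).apply(c)+p[:3]
def res(p,ks):
    P=model(p); o=[]
    if 't' in ks:o.append((proj('top',P)-t).ravel())
    if 's' in ks:o.append((proj('scene',P[[1,2,3,0]])-s).ravel())
    if 'w' in ks:o.append((pw(P)-w).ravel())
    return np.concatenate(o)
for ks in ('ts','w','tsw'):
    r=least_squares(res,[.56,.2,.115,-.15,.45],args=(ks,)); 
    cov=np.sqrt(np.diag(np.linalg.inv(r.jac.T@r.jac)))*max(.4,np.sqrt(2*r.cost/max(1,len(r.fun)-5))); print(ks,r.x.round(4),'sd',cov.round(4),np.sqrt(np.mean(r.fun**2)).round(2))
print(res(r.x,'w').round(1))
# cheek tops/base check: base corners at z=.02
b=A([(85,45),(528,47),(507,557),(107,557)])/4+A([170,0])
P=A([wray('w5.npz',x,.02) for x in b]);print(P.round(4),P.mean(0));
for i in range(4):
    e=P[(i+1)%4]-P[i]; print(np.linalg.norm(e).round(4),np.degrees(np.arctan2(e[1],e[0])).round(2))
E
```

```text
ts [ 0.5628  0.205   0.1174 -0.1557  0.4601] sd [0.0004 0.0003 0.0006 0.0049 0.0069] 0.28
w [ 0.5632  0.2067  0.1214 -0.1564  0.468 ] sd [0.0003 0.0002 0.0015 0.003  0.0127] 0.02
tsw [ 0.5636  0.2062  0.1186 -0.1556  0.4573] sd [0.0002 0.0002 0.0006 0.0033 0.0073] 0.46
[ 0.9  0.1 -0.   0.1  0.2 -0.2  0.7 -0.2]
[[0.6736 0.2632 0.02  ]
 [0.6502 0.1179 0.02  ]
 [0.4849 0.1446 0.02  ]
 [0.5076 0.2891 0.02  ]] [0.57906193 0.20369261 0.02      ]
0.1472 -99.16
0.1674 170.8
0.1462 81.06
0.168 -8.86
```

All three cameras agree: centre (0.563,0.206,0.119), yaw −8.9°, slope 0.46 rad. Next, the move to a tilted hover 60 mm off the face.

```bash
cat >> h.py <<'E'
SP=np.array([.5634,.2061,.119]); SR=stageR(-.156,.461)
TR=SR*Rn.from_matrix([[0,-1,0],[-1,0,0],[0,0,-1]])
OFF=np.array([0.,-.0015,.0145])
def tcp(h): return SP+SR.apply([0,0,h])-TR.apply(OFF)
def where():
    from cell import env
    o=env.get_obs(); R0=Rn.from_euler('xyz',o['tool_rot'],degrees=True)
    c=SR.inv().apply(o['tool_pos']+R0.apply(OFF)-SP); print('cover in stage(free) mm',(c*1e3).round(1),'fstage',SR.inv().apply(o['force']).round(2),'torque',np.round(o['wrist_torque'],2),'q',np.round(o['qpos'],0))
E
python3 -c "
from h import *
print(tcp(.06),TR.as_euler('xyz',True)); togo(tcp(.06),TR); where()"
```

```text
[0.52933447 0.21145776 0.18505554] [-153.58664564    0.          -98.9381416 ]
t 14.35 shift [-0.051 -0.663  1.438] turn [ 2.941e-01 -2.000e-04  5.000e-04] force [-0.12  0.09 -0.01] w 0.0137
cover in stage(free) mm [ -1.9  -5.1 219.2] fstage [-0.12  0.07  0.05] torque [-0.04  0.04 -0.02] q [  22.    2.  -51.   91.    2.   88. -128.]
```

```bash
python3 -m pendant '[[0,-0.05,0.08,0.03,0,0],[-0.01,-0.1,0.16,0.07,0,0],[-0.02,-0.15,0.25,0.11,0,0],[-0.03,-0.2,0.35,0.15,0,0],[-0.04,-0.25,0.45,0.2,0,0],[-0.05,-0.3,0.55,0.24,0,0],[-0.05,-0.35,0.65,0.27,0,0],[-0.05,-0.4,0.7,0.294,0,0]]'
python3 -c "
from h import *
togo(tcp(.06),TR); where()"
```

```text
time_s: 15.35
tool_pos: [0.5029, 0.2153, 0.2582]
tool_rot: [-153.5, -0.1, -98.9]
force: [0.1, 0.0, -0.0]
grip_width: 0.014
t 15.35 shift [-0.004  0.087  0.774] turn [-0.0004 -0.0006  0.0009] force [ 0.12  0.01 -0.04] w 0.014
cover in stage(free) mm [  8.6  -0.3 137.4] fstage [ 0.09  0.03 -0.09] torque [ 0.17  0.58 -0.04] q [  22.  -14.  -52.  112.    7.   56. -133.]
```

```bash
python3 -m pendant '[[0,0.04,0.08,0,0,0],[0,0.09,0.16,0,0,0],[0,0.09,0.25,0,0,0],[0,0.09,0.35,0,0,0],[0,0.09,0.4,0,0,0],[0,0.09,0.4,0,0,0],[0,0.09,0.4,0,0,0],[0,0.09,0.4,0,0,0]]'
python3 -c "
from h import *
togo(tcp(.06),TR); where()"
```

```text
time_s: 16.35
tool_pos: [0.5135, 0.2143, 0.2201]
tool_rot: [-153.5, 0.0, -98.9]
force: [0.6, 0.3, -0.4]
grip_width: 0.0137
t 16.35 shift [0.003 0.013 0.385] turn [-0.0009  0.0002  0.0004] force [ 0.64  0.27 -0.42] w 0.0137
cover in stage(free) mm [ 1.2  0.3 98.5] fstage [ 0.34  0.37 -0.64] torque [0.14 0.61 0.  ] q [  24.  -11.  -55.  115.   11.   52. -137.]
```

```bash
python3 -m pendant '[[0,0.01,0.1,0,0,0],[0,0.01,0.2,0,0,0],[0,0.01,0.3,0,0,0],[0,0.01,0.4,0,0,0],[0,0.01,0.5,0,0,0],[0,0.01,0.6,0,0,0],[0,0.01,0.65,0,0,0],[0,0.01,0.65,0,0,0]]'
python3 - <<'E'
from h import *
from cell import env,viewer
import cv2
togo(tcp(.0),TR); where()
c=viewer.read_camera('scene'); cv2.imwrite('pics/s6.png',cv2.resize(c['frame'][150:300,270:440,::-1],None,fx=4,fy=4,interpolation=cv2.INTER_CUBIC))
E
```

```text
time_s: 17.35
tool_pos: [0.5409, 0.2097, 0.1603]
tool_rot: [-153.6, 0.0, -98.9]
force: [-0.6, -0.7, 0.4]
grip_width: 0.014
t 17.35 shift [ 0.001 -0.005  0.326] turn [0.0004 0.0002 0.0003] force [-0.57 -0.7   0.36] w 0.014
cover in stage(free) mm [-0.5  0.1 32.6] fstage [-0.24 -0.78  0.52] torque [0.13 0.61 0.01] q [  26.   -0.  -60.  116.   24.   47. -147.]
```

View pics/s6.png

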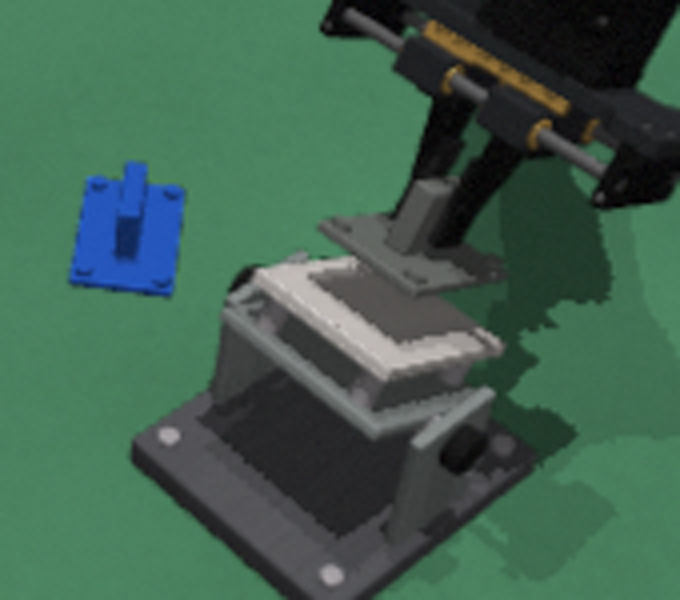

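The cover hovers parallel to the stage (scene crop, about (410,250) over (390,310)). Joint 7 is at −147° and getting near its −154.24° limit, so I'll give up 2.5° of the allowed 6.9° squareness to ease it while approaching.

```bash
python3 -m pendant '[[0,0,0.03,0,0,-0.01],[0,0,0.06,0,0,-0.02],[0,0,0.1,0,0,-0.028],[0,0,0.14,0,0,-0.028],[0,0,0.17,0,0,-0.028],[0,0,0.2,0,0,-0.028],[0,0,0.2,0,0,-0.028],[0,0,0.2,0,0,-0.028]]'
python3 -c "
from h import *
togo(tcp(.0),TR); where()
from cell import env;print(env.get_obs()['qpos'])"
```

```text
time_s: 18.4
tool_pos: [0.5499, 0.2085, 0.1432]
tool_rot: [-153.6, -1.1, -96.6]
force: [-0.4, -0.8, -1.0]
grip_width: 0.0139
t 18.4 shift [0.003 0.    0.133] turn [-0.0006  0.0002  0.0284] force [-0.39 -0.82 -1.05] w 0.0139
cover in stage(free) mm [ 0.   0.3 13.3] fstage [-0.69 -0.87 -0.82] torque [0.15 0.57 0.02] q [  25.    3.  -60.  117.   30.   46. -149.]
[  25.19484603    3.28123279  -60.11896834  116.65322652   29.55649948
   45.58691504 -148.72495808]
```

```bash
python3 -m pendant '[[0,0,0.02,0,0,0],[0,0,0.04,0,0,0],[0,0,0.06,0,0,0],[0,0,0.08,0,0,0],[0,0,0.1,0,0,0],[0,0,0.12,0,0,0],[0,0,0.14,0,0,0],[0,0,0.15,0,0,0]]'
python3 -c "
from h import *
togo(tcp(.0),TR); where()
from cell import env;print(env.get_obs()['qpos'])"
```

```text
time_s: 19.4
tool_pos: [0.5565, 0.2073, 0.1297]
tool_rot: [-153.6, -1.1, -96.6]
force: [-2.3, -0.9, 1.7]
grip_width: 0.0139
t 19.4 shift [ 0.002  0.    -0.018] turn [-0.0005 -0.0001  0.0284] force [-2.29 -0.91  1.73] w 0.0139
cover in stage(free) mm [ 0.   0.2 -1.8] fstage [-1.13 -1.26  2.49] torque [-0.04  0.72 -0.16] q [  23.    6.  -59.  117.   33.   45. -151.]
[  23.44036206    5.78450098  -58.80816889  116.83305269   33.16901671
   44.95972246 -151.48089704]
```

```bash
python3 -m pendant '[[0,0,0.01,0,0,0],[0,0,0.02,0,0,0],[0,0,0.03,0,0,0],[0,0,0.04,0,0,0],[0,0,0.05,0,0,0],[0,0,0.06,0,0,0],[0,0,0.065,0,0,0],[0,0,0.065,0,0,0]]'
python3 - <<'E'
from h import *
from cell import env,viewer
import cv2
togo(tcp(-.008),TR); where(); print(env.get_obs()['qpos'])
f=[]
for n,(a,b,c_,d) in {'scene':(150,300,270,440),'top':(160,260,100,210),'wrist':(100,320,120,400)}.items():
    c=viewer.read_camera(n); f.append(env.get_obs()['force']); cv2.imwrite(f'pics/{n}7.png',cv2.resize(c['frame'][a:b,c_:d,::-1],None,fx=4 if n!='wrist' else 2.5,fy=4 if n!='wrist' else 2.5,interpolation=cv2.INTER_CUBIC))
print(SR.inv().apply(np.mean(f,0)))
E
```

```text
time_s: 20.4
tool_pos: [0.5593, 0.2069, 0.1239]
tool_rot: [-153.6, -1.1, -96.6]
force: [-5.8, -0.2, 4.7]
grip_width: 0.0137
t 20.4 shift [ 0.002  0.    -0.002] turn [-0.0005 -0.      0.0284] force [-5.83 -0.15  4.7 ] w 0.0137
cover in stage(free) mm [ 0.   0.2 -8.2] fstage [-3.05 -1.06  6.76] torque [-0.19  0.85 -0.22] q [  22.    7.  -57.  117.   34.   45. -152.]
[  21.9042556     6.64628717  -57.33719601  116.91239439   34.37926754
   44.58343771 -152.41512382]
[-2.63186087 -1.64587407  6.31924595]
```

View pics/scene7.png

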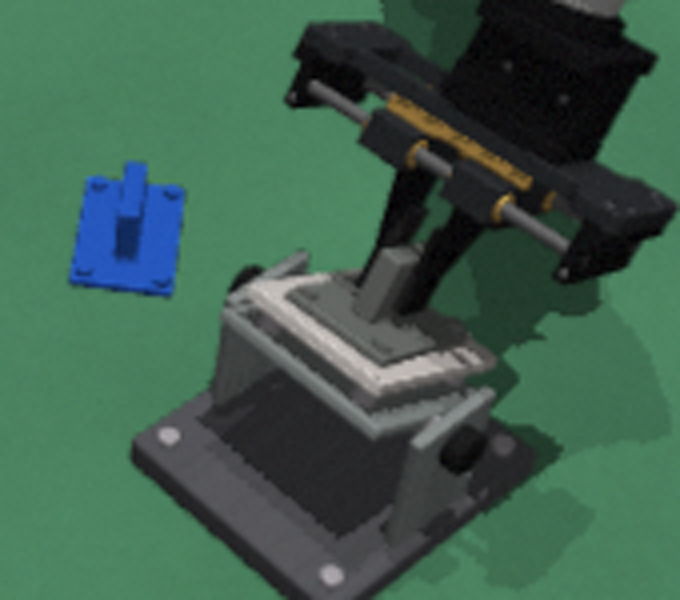

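View pics/top7.png

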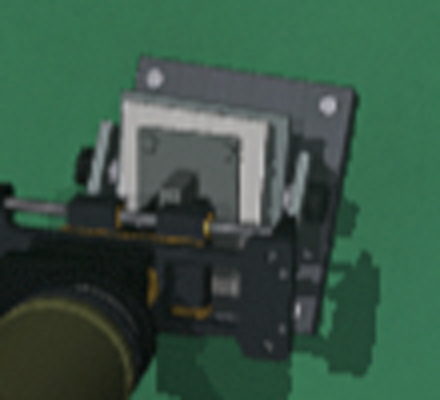

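View pics/wrist7.png

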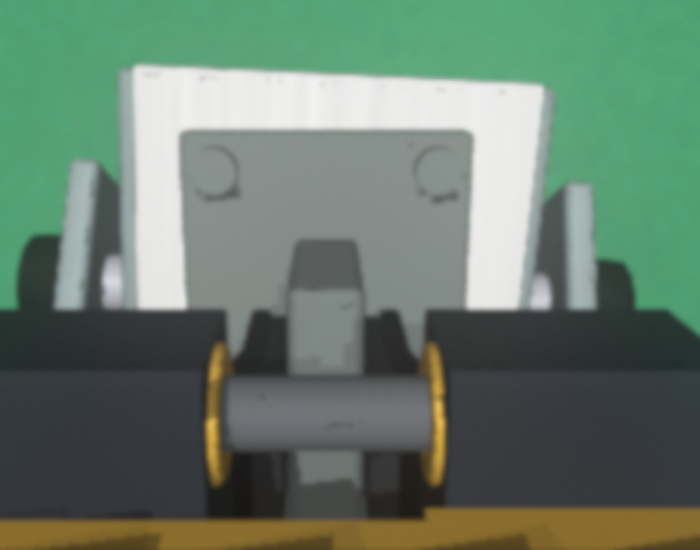

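The pictures agree. The cover lies flat and parallel with no visible gap. The wrist crop shows its edge at cols 180–472 inside the stage edges (about 134–543), a y offset of about 2 mm. The position of that edge in the hand is the same as at the lift, so the cover has not slipped. The normal force of about 6.5 N suits about 8 mm of travel. I'll hold once to settle, then hand in.

```bash
python3 -m pendant '[[0,0,0,0,0,0],[0,0,0,0,0,0],[0,0,0,0,0,0],[0,0,0,0,0,0],[0,0,0,0,0,0],[0,0,0,0,0,0],[0,0,0,0,0,0],[0,0,0,0,0,0]]'
python3 - <<'E'
from h import *
from cell import env
where(); o=env.get_obs(); print(np.abs(o['joint_velocities']).max(),o['grip_width'],o['qpos'][6])
print(env.sign_off())
E
```

```text
time_s: 21.55
tool_pos: [0.5593, 0.2069, 0.124]
tool_rot: [-153.6, -1.1, -96.6]
force: [-4.8, -0.8, 4.7]
grip_width: 0.014
cover in stage(free) mm [-0.   0.3 -8.2] fstage [-2.03 -1.56  6.29] torque [-0.16  0.86 -0.17] q [  22.    7.  -57.  117.   34.   45. -152.]
0.10657980081481584 0.014038392121483022 -152.41437432365402
the job is handed in; nothing more can be done
None
```

I picked up the grey cover by its fin with a 30 N grip and tilted it 0.461 rad to match the stage. I then pressed it flat side down into the sprung face and handed the job in at about 21.6 s, still gripping and pushing; no verdict is reported.

**Last checks:**
- **Press:** the pose reading put the stage about 8 mm in. The normal force of about 6.3 N agrees with that.
- **Grip:** the fingers stood at 14 mm on the fin, the arm was still, and the cover had not shifted in the hand since the lift.
- **Flush:** there was no visible gap in the scene view. The slope measured from the different cameras came out between 0.457 and 0.468 rad.

**What was off or disagreed:**
- **Square:** I left the cover about 2.5° (0.045 rad) off square on purpose, because joint 7 was near its limit. It ended at −152.4° against −154.24°.
- **Centring:** the pose reading said under 1 mm off centre. The wrist picture suggested about 2 mm sideways. Both are within the 12 mm allowed.
- **Stage height:** the camera estimates differed by about 4 mm, but the force reading fits the 8 mm figure.

I did not go near the round cap, the screwdriver or the blue and brown look-alikes.

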